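# Set the strap cutter's fence with its handwheel

### The arm

A 7-joint arm with a two-finger parallel gripper is mounted at the origin on the work surface. World frame = base frame: x ahead of the robot, y to its left, z up, the work surface at z = 0. Lengths are in m, angles in rad, forces in N, time in s.
With the tool pointing down it reaches from about 0.425 to 0.825 m from the base axis. Payload 3.6 kg.
Tool frame: the origin (TCP) lies where the fingers leave the gripper's body, on its centre line; the fingertips stand 73 mm ahead of it and the grasp point (between the pads) lies 54 mm ahead of it; z points along the fingers, y is the line along which they close (so a half turn about z gives the same grasp; the last joint's range is limited). The gripper opens to 85 mm and grips with 20 to 120 N. Pads are 22 mm wide; open, the fingers measure 114 mm over their backs; the gripper's body (76 mm by 85 mm) begins 54 mm behind the grasp point. The pads swing forward as they close: fully open they stand 13 mm farther back than shut.
Start: joints at [1.288, 0.615, -0.013, 1.423, 0.008, 1.103, -0.04], TCP at [0.164, -0.629, 0.304] pointing down, gripper open.
Joint ranges: [-3.12, 3.12], [-0.3, 2.06], [-1.34, 1.32], [0.26, 2.42], [-1.36, 4.5], [0.01, 1.98], [-2.84, 2.84]. Speed limits (rad/s): [2.79, 2.79, 3.14, 3.14, 3.14, 3.14, 3.14].

### API

Orientations are given as a unit quaternion [x, y, z, w].
In Python, from station import arm, snapshot, camera_info, ticket gives the robot as it stands. Calls block until the motion is done:
- arm.movep(position, orientation): joint-space move of the TCP to a pose.
- arm.line_to(position, velocity=0.15, ori=None): straight line of the TCP; ori=None keeps the orientation; velocity is the mean speed in m/s.
- arm.move_j(angles): joint-space move.
- arm.move_gripper(opening, effort=None): opening from 0.0 (shut) to 1.0 (fully open); effort is the grip in N (None keeps the last); returns when the fingers have stopped.
- arm.pause(seconds).
- arm.ik(position, orientation): joint angles nearest the present ones, or None.
- snapshot(name): name is "scene" or "side" or "wrist"; returns the picture (480x640x3 uint8, blue, green, red); there is no depth.
- camera_info(name): a dict with "fx", "fy", "cx", "cy" (pixels), "dist_coeffs" ([k1, k2, p1, p2, k3] as OpenCV has them; the pictures are not rectified), "R" (3x3) and "t" (3): a world point X has camera coordinates R X + t; the wrist camera has in their place "T_tool_cam" (4x4, takes a point from camera to tool coordinates, whose origin is the TCP and whose axes are the flange's). Camera axes: x right, y down, z forward; pixel columns grow to the right and rows downward; lengths in m; the calibration is good to about 2 mm. A picture is of the moment at which its call begins: read the wrist's pose just before it. camera_info takes no time and is no camera call.
A pose or a line that the arm cannot do raises arm.MotionError and nothing moves.
- ticket.finish_job(): hands the job in; it is judged then, once.
Readings, each from a call of its own:
- arm.read_time(): time.
- arm.read_joint_positions(): joint angles.
- arm.read_dq(): joint speeds.
- arm.read_effort(): joint torques, N m.
- arm.read_tool_pos(): TCP position.
- arm.read_eef_rot(): TCP orientation.
- arm.read_ft_force(): force on the tool from outside, world axes, zero at the start.
- arm.read_wrist_torque(): the same for the moment, N m.
- arm.read_opening(): opening from 0.0 (shut) to 1.0 (fully open).
- arm.read_finger_force(): force on a finger pad.
Only numpy, scipy, OpenCV 4.12 (cv2) and the standard library are available. Lean on these libraries where they do the work, as an engineer would, in place of code of your own. Each camera call takes 0.05 s, during which the arm holds its last target. There are 200 camera calls.

### The job

The strap cutter's fence has to be set to the next strap width. First lift the red keeper off the machine's hook, so that the handwheel is free, and stand it in the wooden caddy; then crank the handwheel round until the fence's pointer stands on the red clip of the scale. Do not push the fence itself, and leave the other things on the bench where they are.

Things in the scene. Friction and masses are not known exactly. Their poses are not given: they have to be found in the camera images.
- machine: green and grey bench strap cutter, bolted down. Origin on the bench top under the handwheel's vertical axis; y points from the column towards the wheel, z up. Base plate x -100..100, y -440..100 mm, 30 mm high; scale on its far (+x) edge, x 60..90, y -425..-205. All 'machine frame' numbers elsewhere are in these axes, in mm
- wheel (a joint): handwheel angle, rad, counter-clockwise from above positive, within -8..8 (enough). The brass peg stands in the machine frame at 45 deg + this angle from +x towards +y, the three black pegs at 90 deg steps. 1 rad moves the fence 6.366 mm (a turn 40 mm): counter-clockwise along machine +y, clockwise along -y. Friction 0.4 N m (6 N at a peg); no spring-back, no coasting
- pointer (a point): tip of the black pointer that the fence carries over the scale, 3 mm wide, at height 46 mm. The fence is a dark slide with an upright aluminium plate; in use it is moved only by the handwheel
- red_clip_mid (a point): centre of the red clip on the scale, 5 mm wide along the machine's y; its axes are parallel to the machine's. It lies 17 to 32 mm to one side of the scale's middle
- blue_clip_mid (a point): centre of the blue clip on the scale, same make, on the other side; not wanted now
- keeper: red flat bar hanging on the hook, foot between two pegs so that the wheel cannot turn. Origin: middle of lower end; z up, x width, y thickness (10 mm); hangs with the machine's axes, foot 100 mm above the bench. 145 mm tall: foot 30 wide to z 57; frame 44 wide to z 107 round an opening 24 wide, z 65..99, for the hook; grip tab 30 wide, z 107..145. About 0.16 kg
- caddy: open wooden caddy, 120 (x) x 85 (y) x 85 mm high, walls and floor 5 mm, empty, stands fast on the bench. Origin: centre of its underside, z up. The keeper may stand upright in it or lean on its rim
- spool_purple: thread spool, purple, 48 mm across, 72 mm tall; a bystander. Origin at the centre of its underside
- spool_white: thread spool, white, 48 mm across, 72 mm tall; a bystander. Origin at the centre of its underside
- cement_bottle: tall amber bottle, 60 mm across, 210 mm tall, standing close to the handwheel; a bystander. Origin at the centre of its underside
- polish_tin: flat tin with a pale label and lid, 80 mm across, 50 mm tall; a bystander. Origin at the centre of its underside
- hammer: hammer lying on the bench along its own x, about 0.3 m long; a bystander
- nail_pot: small terracotta pot, 70 mm across, 60 mm tall; a bystander. Origin at the centre of its underside
- shoe_last: wooden shoe last, about 240 x 62 mm and 83 mm high, lying along its own x; a bystander. Origin at its underside near the middle
- fence: the sliding fence, 50 mm along the machine's y, machine frame x -85 to 25, its plate's top 100 mm above the bench; origin under its middle, at height 42 mm, in line with the pointer along y
- hook (a point): on the axis of the hook's 8 mm bar, where the keeper hangs (machine frame 0, -70, 195). The bar leaves the column at y -95 along +y to y -56, then its tip turns up to 212 mm height, ending at y -48. To unhook: raise the keeper 18 to 24 mm, then draw it 40 mm or more along machine +y; then up and away
- column_top (a point): centre of the top of the green column, 110 (x) x 90 (y) mm, 235 mm high (machine frame x -55..55, y -185..-95). Pegs pass it with 17 mm to spare; the gripper does not fit between while it reaches down to the wheel. A small head on its far side (y -185..-232) is no higher
- wheel_axis (a point): point on the handwheel's axis at its top face, 85 mm above the bench. Steel wheel, 170 mm across; hub 40 mm across up to 93 mm height. Four upright pegs, 16 mm in diameter, 70 mm from the axis, tops 135 mm above the bench, to push the wheel round
Mind the look-alikes: they are no part of the job. Leave any black, pink or yellow look-alike of the caddy alone.

How it is judged:
On the way, in this order (a step that is already met when the one before it is completed fails the run):
1. the keeper has been lifted clear of the hook (distance between keeper and hook above 0.16 m), for 0.1 s.
2. the keeper stands in the caddy and is let go (x of keeper in the frame of caddy between -0.055 and 0.055 m and y of keeper in the frame of caddy between -0.0375 and 0.0375 m and height (world z) of keeper below 0.03 m and contact force between keeper and the fingers below 0.1 N), for 0.2 s.
3. the pointer stands on the red clip (y of pointer in the frame of red_clip_mid between -0.0025 and 0.0025 m and x of keeper in the frame of caddy between -0.055 and 0.055 m and y of keeper in the frame of caddy between -0.0375 and 0.0375 m and height (world z) of keeper below 0.03 m), for 0.2 s.
At the end, for the whole second after the job is handed in: The keeper is in the caddy, its foot down (origin within the walls and lower than 30 mm above the bench) and at rest; the pointer is within 2.5 mm of the red clip's centre along the scale; the wheel is at rest (all of step 3 and linear speed of keeper below 0.02 m/s and velocity of joint wheel between -0.03 and 0.03 rad/s); the robot touches nothing.
It fails at once if a bystander is moved more than 20 mm (distance of any of spool_purple, spool_white, cement_bottle, polish_tin, hammer, nail_pot, shoe_last from where it was at the start of the episode above 0.02 m).
It fails at once if the robot pushes the fence itself with more than 2 N (contact force between fence and the fingers above 2 N or contact force between fence and the arm above 2 N).
It also fails if it takes over 72 s, if anything falls off the work surface, if the arm or the gripper's body presses on something with over 40 N, if the wrist force passes 120 N, or if a joint passes its speed limit or range.

## Working session

There is one attempt and no reset: what is moved stays moved. The work goes in short steps, each a Python script; the robot and the scene stay as the last script left them, time stands still between calls to the robot, and variables do not carry over. Pictures are saved under pics/ and viewed, at most 12 in all, crops included, and the job is handed in when it is done.

```bash
ls; mkdir -p pics; python3 - <<'E'
from station import *
import cv2
for n in("scene","side"):
    im=snapshot(n); cv2.imwrite(f"pics/{n}0.png",im); c=camera_info(n); print(n,c)
print(camera_info("wrist"),arm.read_time(),arm.read_eef_rot())
E
```

```text
pics
scene {'fx': 471.3822409596077, 'fy': 471.3822409596077, 'cx': 328.7444389450941, 'cy': 243.73463450728565, 'dist_coeffs': array([-0.09285226,  0.        ,  0.        ,  0.        ,  0.        ]), 'R': array([[-0.65324977,  0.75713943,  0.00215105],
       [ 0.60141365,  0.52061338, -0.60602256],
       [-0.45996344, -0.39459042, -0.79544455]]), 't': array([ 0.34264094, -0.22355271,  1.52895791])}
side {'fx': 449.2547194229594, 'fy': 449.2547194229594, 'cx': 311.543574404935, 'cy': 235.68495979416898, 'dist_coeffs': array([-0.11480412,  0.        ,  0.        ,  0.        ,  0.        ]), 'R': array([[-0.83003748, -0.55733795, -0.02030229],
       [-0.29626397,  0.47148009, -0.83062277],
       [ 0.47250972, -0.68343319, -0.5564653 ]]), 't': array([0.47431384, 0.28106963, 1.21987276])}
{'fx': 391.64392177738137, 'fy': 391.64392177738137, 'cx': 317.42797585226634, 'cy': 238.1433151883782, 'dist_coeffs': array([-0.02489604,  0.        ,  0.        ,  0.        ,  0.        ]), 'T_tool_cam': array([[-1.14712330e-03, -9.49393204e-01, -3.14087931e-01,
         8.05465193e-02],
       [ 9.99999146e-01, -1.28573429e-03,  2.34154405e-04,
         6.31652061e-04],
       [-6.26138222e-04, -3.14087394e-01,  9.49393868e-01,
        -7.02087617e-02],
       [ 0.00000000e+00,  0.00000000e+00,  0.00000000e+00,
         1.00000000e+00]])} 0.1 [ 9.91830257e-01  1.27559294e-01 -1.58776086e-04 -1.15893978e-03]
```

View pics/scene0.png

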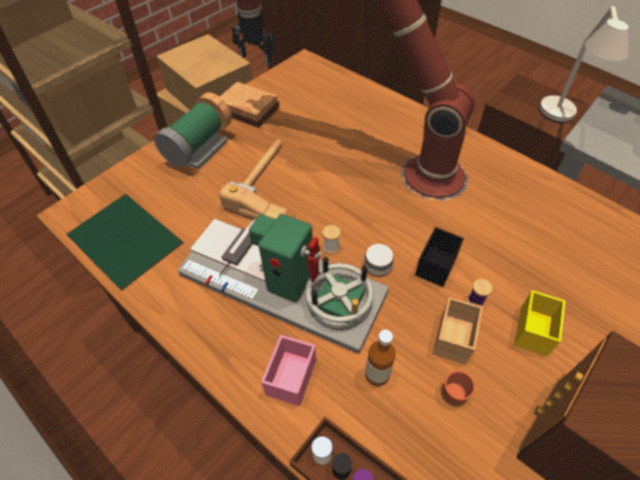

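View pics/side0.png

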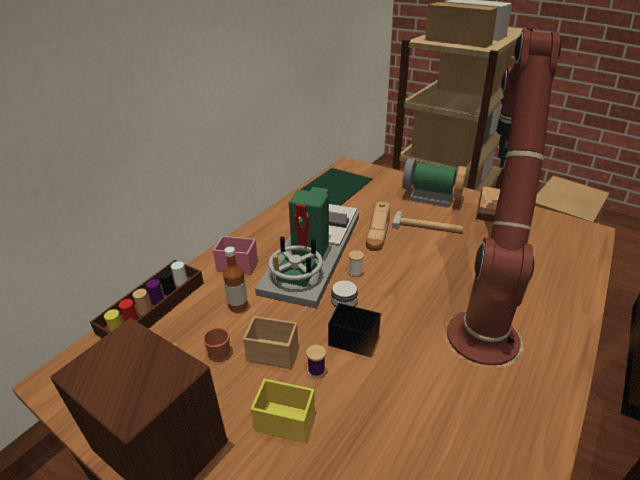

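The scene view shows the machine at about (300,280) and four open boxes: wooden (458,328), black (440,256), yellow (540,323) and pink (290,370). The wooden one fits "wooden caddy"; in the side view it is at (272,343). I'll confirm it in enlarged crops.

```bash
python3 - <<'E'
import cv2
a=cv2.imread("pics/scene0.png")[210:400,170:490]; cv2.imwrite("pics/a.png",cv2.resize(a,None,fx=2.5,fy=2.5,interpolation=cv2.INTER_CUBIC))
b=cv2.imread("pics/side0.png")[170:370,200:400]; cv2.imwrite("pics/b.png",cv2.resize(b,None,fx=3,fy=3,interpolation=cv2.INTER_CUBIC))
E
```

```text
(no output)
```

View pics/a.png

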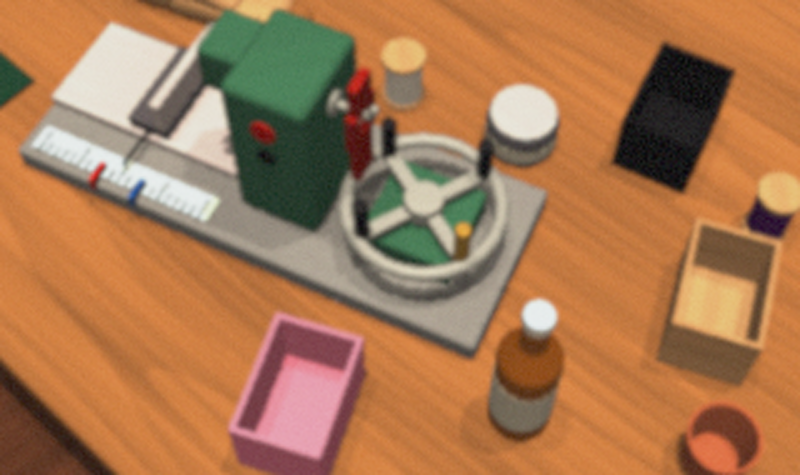

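View pics/b.png

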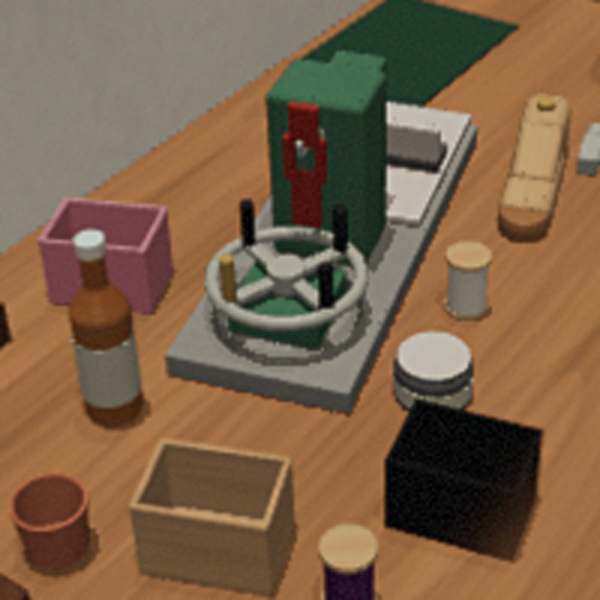

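The first crop confirms the wooden caddy at crop (720,300). The pink, black and yellow boxes are the look-alikes. The keeper is at crop (358,120), the brass peg at (463,240), the red clip at (97,174), the blue clip at (137,190) and the pointer tip at about (127,160). The second crop shows the same layout from the side. Next I'll fit the machine pose from known points in both views.

```bash
cat > h.py <<'E'
import numpy as np, cv2
from station import arm,snapshot,camera_info,ticket
from scipy.optimize import least_squares
from scipy.spatial.transform import Rotation as Ro
def K(c): return np.array([[c["fx"],0,c["cx"]],[0,c["fy"],c["cy"]],[0,0,1.]])
def proj(P,c): return cv2.projectPoints(np.asarray(P,float).reshape(-1,3),cv2.Rodrigues(c["R"])[0],c["t"],K(c),c["dist_coeffs"])[0].reshape(-1,2)
def onplane(uv,z,c):
    u=cv2.undistortPoints(np.asarray(uv,float).reshape(-1,1,2),K(c),c["dist_coeffs"]).reshape(-1,2)
    d=np.c_[u,np.ones(len(u))]@c["R"]; C=-c["R"].T@c["t"]
    return C+d*((z-C[2])/d[:,2])[:,None]
def wristcam(pos,q):
    c=dict(camera_info("wrist")); T=np.eye(4); T[:3,:3]=Ro.from_quat(q).as_matrix(); T[:3,3]=pos
    M=np.linalg.inv(T@c["T_tool_cam"]); c["R"]=M[:3,:3]; c["t"]=M[:3,3]; return c
def shot(name):
    p,q=arm.read_tool_pos(),arm.read_eef_rot(); im=snapshot("wrist"); cv2.imwrite(f"pics/{name}.png",im); np.savez(f"pics/{name}.npz",p=p,q=q)
    return im,wristcam(p,q)
def pose(th,P): # x,y,yaw
    P=np.asarray(P,float); c,s=np.cos(th[2]),np.sin(th[2])
    return np.c_[th[0]+c*P[:,0]-s*P[:,1],th[1]+s*P[:,0]+c*P[:,1],P[:,2]]
def down(yaw): # tool z down, tool x at yaw
    return (Ro.from_euler('z',yaw)*Ro.from_euler('x',np.pi)).as_quat()
E
python3 - <<'E'
from h import *
S,D=camera_info("scene"),camera_info("side")
o=lambda l,x,y,s:np.array(l)/s+[x,y]
s_uv=o([(425,193),(472,343),(545,188),(25,150),(226,82),(325,105),(355,38)],170,210,2.5)
s_P=np.array([(0,0,93),(100,100,30),(-100,100,30),(100,-440,30),(55,-185,235),(55,-95,235),(-55,-95,235)])/1e3
d_uv=o([(286,268),(170,365),(350,397),(478,118),(270,95),(372,102)],200,170,3)
d_P=np.array([(0,0,93),(100,100,30),(-100,100,30),(-100,-440,30),(55,-95,235),(-55,-95,235)])/1e3
f=lambda th:np.r_[(proj(pose(th,s_P),S)-s_uv).ravel(),(proj(pose(th,d_P),D)-d_uv).ravel()]
p0=onplane(s_uv[:3],.05,S); 
best=min((least_squares(f,[*p0[0][:2],y],loss='soft_l1') for y in np.arange(-3,3.2,1)),key=lambda r:r.cost)
print(best.x,best.cost); print(f(best.x).reshape(-1,2).round(1).tolist())
th=best.x;np.save("th.npy",th)
def inv(P): 
    d=P[:,:2]-th[:2]; c,s=np.cos(th[2]),np.sin(th[2]); return np.c_[d[:,0]*c+d[:,1]*s,-d[:,0]*s+d[:,1]*c]*1e3
print("pegs s",inv(onplane(o([(388,123),(485,145),(360,205),(463,228)],170,210,2.5),.135,S)).round(0).tolist())
print("pegs d",inv(onplane(o([(247,205),(340,212),(326,270),(227,260)],200,170,3),.135,D)).round(0).tolist())
print("clips,ptr",inv(onplane(o([(97,174),(137,190),(127,160)],170,210,2.5),.04,S)).round(1).tolist())
print("caddy rim side",onplane(o([(165,443),(292,460),(265,525),(135,512)],200,170,3),.085,D).round(3).tolist())
print("caddy rim scene",onplane(o([(698,222),(779,243)],170,210,2.5),.085,S).round(3).tolist())
print("others", onplane(o([(540,318)],170,210,2.5),.21,S).round(3).tolist(),onplane(o([(523,110),(403,55),(777,192)],170,210,2.5),.06,S).round(3).tolist())
E
```

```text
[0.57263564 0.07994488 0.27542073] 32.110196600022974
[[0.6, -0.4], [2.1, 0.4], [2.2, -1.3], [-2.9, -1.3], [-3.0, -0.3], [-7.3, 4.2], [2.5, -3.6], [0.8, -0.3], [-1.5, -3.0], [1.0, -0.7], [0.1, 1.8], [-2.0, 0.1], [-2.1, 2.7]]
pegs s [[-32.0, -57.0], [-49.0, 39.0], [64.0, -41.0], [46.0, 56.0]]
pegs d [[57.0, -37.0], [-40.0, -52.0], [-57.0, 47.0], [41.0, 59.0]]
clips,ptr [[96.8, -336.0], [95.5, -286.8], [68.1, -316.8]]
caddy rim side [[0.52, 0.342, 0.085], [0.414, 0.298, 0.085], [0.389, 0.371, 0.085], [0.489, 0.419, 0.085]]
caddy rim scene [[0.421, 0.301, 0.085], [0.39, 0.375, 0.085]]
others [[0.663, 0.272, 0.21]] [[0.409, 0.079, 0.06], [0.436, -0.067, 0.06], [0.321, 0.341, 0.06]]
```

```bash
python3 - <<'E'
from h import *
th=np.load("th.npy"); q=down(th[2]+np.pi/2)
for n,p in (("w1",(0.66,-0.20,0.36)),("w2",(0.50,0.13,0.46))):
    for z in (p[2],p[2]-.05,p[2]-.1):
        try: arm.movep([p[0],p[1],z],q); break
        except arm.MotionError as e: print(n,z,e)
    im,c=shot(n); print(n,arm.read_tool_pos(),arm.read_time(),arm.read_joint_positions())
E
```

```text
w1 [ 0.65949381 -0.20178229  0.35982662] 2.4917 [ 0.50413252  0.68450259 -0.4905259   1.19112888  0.31219618  1.33832601
  0.31019599]
w2 [0.50109557 0.12821789 0.45924354] 3.9583 [ 0.14701436  0.33832882 -0.63470329  1.51629997  0.20309649  1.35471012
 -0.23252068]
```

View pics/w1.png

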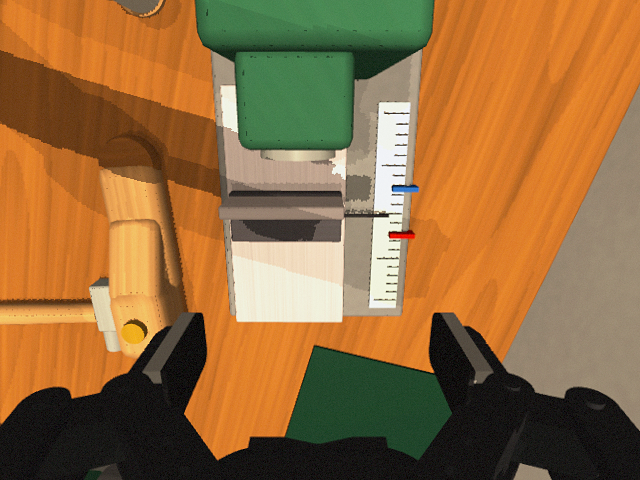

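View pics/w2.png

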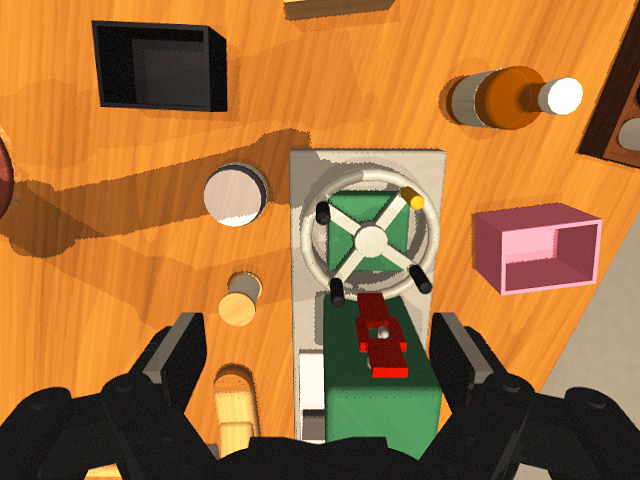

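w1 shows the red clip at (401,235), the blue clip at (405,188), the pointer tip at (389,214) and the base's end corners at (222,315) and (401,315). w2 shows the hub at (371,241), the brass peg top at (417,203), the keeper's tab top at (390,371) and the base corners at (291,150) and (445,150). I'll refine the pose from these points.

```bash
python3 - <<'E'
from h import *
W=[]
for n in("w1","w2"):
    d=np.load(f"pics/{n}.npz"); W.append(wristcam(d["p"],d["q"]))
im1,im2=cv2.imread("pics/w1.png"),cv2.imread("pics/w2.png")
def cen(im,lo,hi,box):
    h=cv2.cvtColor(im,cv2.COLOR_BGR2HSV); m=cv2.inRange(h,lo,hi); x0,y0,x1,y1=box; k=np.zeros_like(m); k[y0:y1,x0:x1]=m[y0:y1,x0:x1]
    mm=cv2.moments(k,True); return mm["m10"]/mm["m00"],mm["m01"]/mm["m00"]
red=cen(im1,(0,200,90),(6,255,255),(380,222,425,245)); blue=cen(im1,(100,120,90),(125,255,255),(380,175,425,200))
tab=cen(im2,(0,200,190),(6,255,255),(360,362,420,380)); brass=cen(im2,(22,180,170),(34,255,255),(395,185,430,215))
print("px",red,blue,tab,brass)
uv=[np.array([(401,315),(402.5,300)]),np.array([(371,240),(291,150),(445,150),tab])]
P=[np.array([(100,-440,30),(100,-440,30)])[:1]/1e3,np.array([(0,0,93),(-100,100,30),(100,100,30),(0,-70,245)])/1e3]
uv[0]=uv[0][:1]
f=lambda th:np.r_[(proj(pose(th,P[0]),W[0])-uv[0]).ravel(),(proj(pose(th,P[1]),W[1])-uv[1]).ravel()]
r=least_squares(f,np.load("th.npy"),loss='soft_l1'); th=r.x; print(th,f(th).reshape(-1,2).round(1).tolist()); np.save("th.npy",th)
def inv(P): 
    d=P[:,:2]-th[:2]; c,s=np.cos(th[2]),np.sin(th[2]); return np.c_[d[:,0]*c+d[:,1]*s,-d[:,0]*s+d[:,1]*c]*1e3
print("red,blue@36",inv(onplane([red,blue],.036,W[0])),"ptr@46",inv(onplane([(389,214.5)],.046,W[0])))
print("scale ends@31",inv(onplane([(395,102),(382,307)],.031,W[0])))
print("hub",inv(onplane([(371,240)],.093,W[1])),"brass",inv(onplane([brass],.135,W[1])),"tab",inv(onplane([tab],.245,W[1])))
E
```

```text
px (402.48936170212767, 234.82269503546098) (405.09448818897636, 188.96850393700788) (389.78135048231513, 371.96784565916397) (416.9918699186992, 202.260162601626)
[0.57942197 0.07980544 0.26617908] [[0.2, 0.9], [0.0, 0.3], [-2.7, -2.0], [2.9, -1.0], [-0.2, 0.9]]
red,blue@36 [[  92.76785126 -339.67264848]
 [  91.84050632 -290.57195467]] ptr@46 [[  75.18719362 -314.88552883]]
scale ends@31 [[  76.97744582 -206.58853315]
 [  76.9388212  -427.98705541]]
hub [[-0.05439897  0.37503994]] brass [[39.38976534 55.86474355]] tab [[  0.08279968 -69.08532577]]
```

```bash
cat >> h.py <<'E'
def M(x,y,z): # machine mm -> world
    return pose(np.load("th.npy"),[[x/1e3,y/1e3,z/1e3]])[0]
E
python3 - <<'E'
from h import *
th=np.load("th.npy"); q=down(th[2]+np.pi/2)
arm.move_gripper(0.7)
arm.movep(M(0,-69.5,370),q); arm.line_to(M(0,-69.5,286),.12)
arm.move_gripper(0,60); print(arm.read_opening(),arm.read_finger_force(),arm.read_ft_force())
arm.line_to(M(0,-69.5,307),.06); print(arm.read_ft_force())
arm.line_to(M(0,-15,307),.08); print(arm.read_ft_force(),arm.read_opening())
arm.line_to(M(0,-5,430),.15); print(arm.read_ft_force(),arm.read_opening(),arm.read_time())
arm.movep(M(0,120,440),q)
cv2.imwrite("pics/s1.png",snapshot("side")); im,c=shot("w3"); print(arm.read_tool_pos(),arm.read_time())
a=cv2.resize(cv2.imread("pics/s1.png")[60:400,150:450],(530,600)); cv2.imwrite("pics/m1.png",np.hstack([a,cv2.resize(im,(270,200),interpolation=cv2.INTER_AREA).repeat(3,0)[:600]]))
E
```

```text
0.33890051661507503 59.06805217266083 [-0.10494733  1.08493305  4.67105691]
[-0.23069521  0.2046706  -2.10323387]
[-0.51468818 -0.73424831 -1.6047059 ] 0.3420835231079715
[-0.65320223 -0.09642772 -2.63779224] 0.3359187162789957 8.6167
[0.54852456 0.19389627 0.43900188] 9.2833
```

View pics/w3.png

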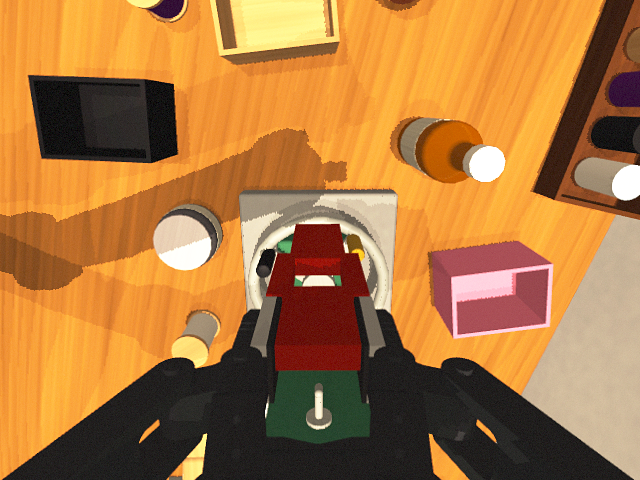

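The keeper is held between the pads and the hook is empty. The caddy is partly cut off at (278,30), so I'll move closer to measure it.

```bash
python3 - <<'E'
from h import *
th=np.load("th.npy"); q=down(th[2]+np.pi/2)
arm.movep([0.485,0.245,0.44],q)
im,c=shot("w4"); print(arm.read_tool_pos(),arm.read_time())
E
```

```text
[0.48565609 0.24366981 0.43988586] 9.75
```

View pics/w4.png

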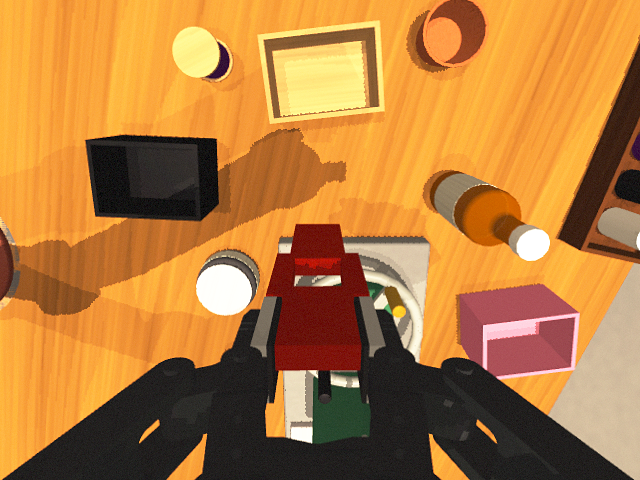

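The caddy's rim corners in w4 are (258,36), (378,21), (384,109) and (270,123).

```bash
python3 - <<'E'
from h import *
th=np.load("th.npy"); d=np.load("pics/w4.npz"); c=wristcam(d["p"],d["q"])
R=onplane([(258.5,36),(379,21),(384.5,109),(270,123)],.085,c)[:,:2]; ctr=R.mean(0)
yw=[np.arctan2(*(R[b]-R[a])[::-1]) for a,b in((0,1),(3,2))]; print(R,ctr,yw,[np.linalg.norm(R[b]-R[a]) for a,b in((0,1),(1,2),(2,3),(3,0))])
ax=Ro.from_quat(d["q"]).as_matrix()
f=[d["p"]+ax@[0.005,s*.015,.186] for s in(-1,1)]; print("foot front edge expected",proj(f,c), "seen (295,225),(341,225)")
yaw=np.mean(yw); q=down(yaw+np.pi/2); 
arm.movep([*ctr,.44],q); arm.line_to([*ctr,.205],.15); print(arm.read_ft_force())
arm.line_to([*ctr,.194],.03); print(arm.read_ft_force(),arm.read_tool_pos())
np.save("cad.npy",[*ctr,yaw])
E
```

```text
[[0.38960399 0.37259299]
 [0.49982912 0.41639506]
 [0.53047623 0.33983917]
 [0.41935555 0.29508841]] [0.45981622 0.35597891] [np.float64(0.3782520772372919), np.float64(0.38285079518060805)] [np.float64(0.1186094451741984), np.float64(0.08246242119337739), np.float64(0.1197933062798828), np.float64(0.08301876076715432)]
foot front edge expected [[295.76321287 224.40261366]
 [339.79222325 224.3519727 ]] seen (295,225),(341,225)
[ 0.90894048  0.13016051 -1.4051848 ]
[-0.06309391 -0.31959913 -1.74027235] [0.45974575 0.35597172 0.19379308]
```

```bash
python3 - <<'E'
from h import *
x,y,yaw=np.load("cad.npy")
for z in(.192,.190,.188):
    arm.line_to([x,y,z],.02); F=arm.read_ft_force(); print(z,F)
    if F[2]>0: break
arm.move_gripper(0.6); arm.pause(.3); print(arm.read_finger_force())
arm.line_to([x,y,.42],.15)
q=arm.read_eef_rot(); arm.movep([x-.02,y-.09,.44],q); shot("w5"); print(arm.read_time())
E
```

```text
0.192 [ 0.52530682  0.7869942  -1.0030124 ]
0.19 [-1.10380256 -1.45448468  8.37240468]
0.0
15.8583
```

View pics/w5.png

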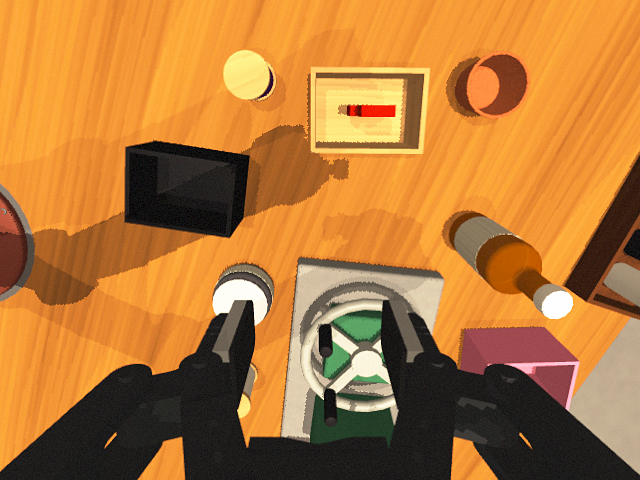

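The keeper stands upright in the caddy at (370,111). Next comes cranking clockwise with closed fingers. The first push is on the black peg at 145 deg, stopping short, and then I measure.

```bash
cat >> h.py <<'E'
def push(a0,a1,yawoff=0):
    q=down(np.load("th.npy")[2]+np.pi/2+yawoff); p=lambda a,z:M(70*np.cos(np.radians(a)),70*np.sin(np.radians(a)),z)
    arm.movep(p(a0,300),q); arm.line_to(p(a0,176),.15)
    n=max(2,int(np.ceil(abs(a1-a0)/12))); fm=0
    for a in np.linspace(a0,a1,n+1)[1:]:
        arm.line_to(p(a,176),.08); fm=max(fm,np.linalg.norm(arm.read_ft_force()))
    b=a1+8*np.sign(a0-a1); arm.line_to(p(b,176),.08); arm.line_to(p(b,300),.15); return fm
def look(name):
    arm.movep([0.66,-0.20,0.36],down(np.load("th.npy")[2]+np.pi/2)); im,c=shot(name); print("t",arm.read_time()); return im,c
E
python3 - <<'E'
from h import *
arm.move_gripper(0); print(push(173,-15), arm.read_time())
look("w6")
E
```

```text
21.83875460234408 24.8
t 25.9833
```

View pics/w6.png

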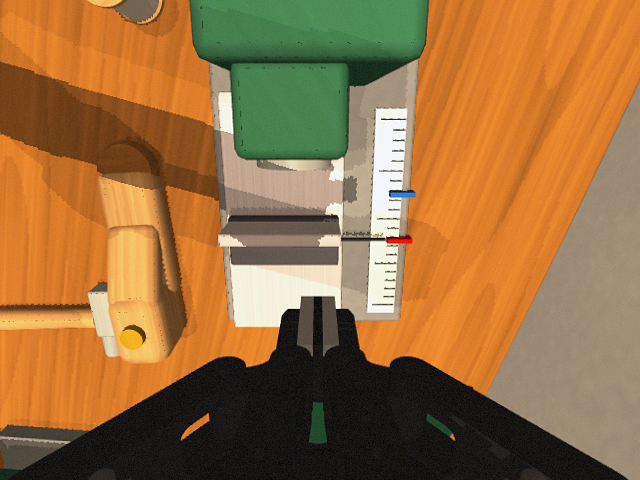

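w6 shows the pointer tip at about (385,240) and the red clip at (400,240). The oblique view has parallax, so I'll look again with the camera straight over the clip's y.

```bash
python3 - <<'E'
from h import *
th=np.load("th.npy"); q=down(th[2])
try: arm.movep(M(40,-337,330),q)
except arm.MotionError as e: print(e); arm.movep(M(20,-330,330),q)
im,c=shot("w7"); print(arm.read_time())
pr=proj([M(75,y,46) for y in(-345,-337,-330)],c); print(pr)
x,y=pr[1].astype(int); print(x,y)
h=cv2.cvtColor(im,cv2.COLOR_BGR2HSV)
m=cv2.inRange(h,(0,200,90),(6,255,255)); n,l,s,ce=cv2.connectedComponentsWithStats(m)
print([(s[i].tolist(),ce[i].tolist()) for i in range(1,n) if s[i][4]>20])
x0,y0=max(x-100,0),max(y-75,0); cv2.imwrite("pics/c7.png",cv2.resize(im[y0:y0+150,x0:x0+200],None,fx=4,fy=4,interpolation=cv2.INTER_NEAREST)); print(x0,y0)
E
```

```text
27.2667
[[326.71300381 162.68475656]
 [317.78710488 162.67486727]
 [309.97676015 162.66781963]]
317 162
[([317, 129, 6, 30, 150], [319.86, 143.16])]
217 87
```

View pics/c7.png

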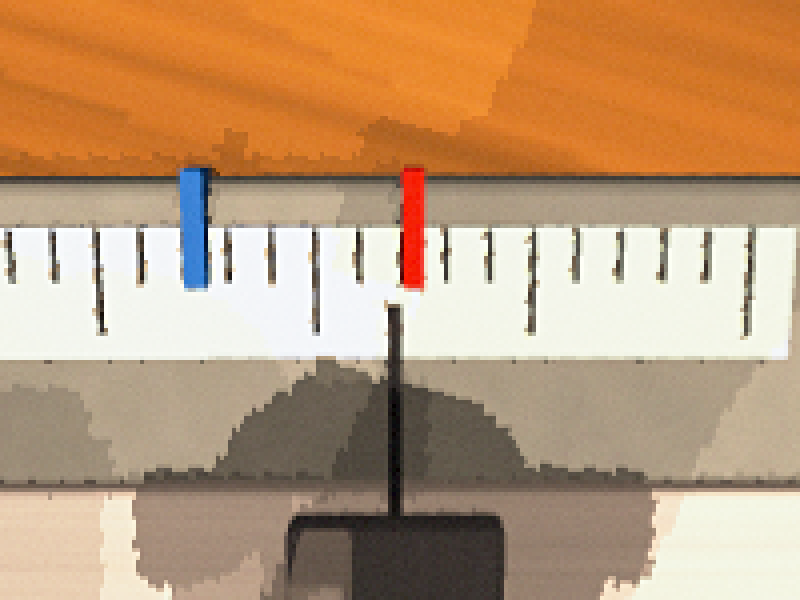

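The view is straight down. The pointer is at crop x 394 and the red clip at 413, with 10 mm ticks 43.4 px apart, so about 4.3 mm remains (39 deg clockwise). For the next peg I'll repeat the same finger-to-peg geometry, rotated.

```bash
python3 - <<'E'
from h import *
print(push(92,36,np.radians(51)), arm.read_time())
th=np.load("th.npy"); arm.movep(M(40,-337,330),down(th[2])); im,c=shot("w8"); print(arm.read_time())
h=cv2.cvtColor(im,cv2.COLOR_BGR2HSV); m=cv2.inRange(h,(0,200,90),(6,255,255)); n,l,s,ce=cv2.connectedComponentsWithStats(m)
i=1+s[1:,4].argmax(); print(s[i],ce[i])
g=im[:,:,:].max(2); cx=int(ce[i][0])
for r in (168,174,180,186,192): print(r,g[r,cx-14:cx+15].tolist())
E
```

```text
6.206768002825969 32.5917
34.0833
[319 129   6  30 154] [321.07792208 143.18831169]
168 [249, 249, 249, 249, 248, 249, 249, 249, 249, 251, 245, 248, 241, 88, 43, 56, 113, 255, 248, 246, 246, 246, 246, 246, 246, 246, 246, 246, 246]
174 [249, 249, 249, 249, 249, 249, 246, 247, 246, 246, 246, 247, 255, 93, 45, 52, 126, 255, 249, 246, 247, 246, 247, 246, 246, 247, 246, 246, 247]
180 [122, 117, 119, 159, 158, 156, 179, 177, 178, 174, 152, 159, 171, 65, 43, 51, 92, 184, 175, 172, 173, 174, 173, 171, 175, 173, 172, 171, 173]
186 [79, 83, 85, 81, 82, 81, 89, 81, 82, 79, 84, 81, 81, 44, 5, 17, 40, 84, 83, 96, 94, 99, 95, 100, 162, 157, 158, 157, 180]
192 [81, 85, 81, 81, 83, 80, 80, 79, 83, 77, 81, 81, 84, 46, 21, 23, 42, 92, 99, 93, 93, 97, 99, 96, 97, 96, 98, 94, 95]
```

```bash
python3 -c "
from station import *
arm.pause(.3); print(ticket.finish_job())"
```

```text
the job is handed in; nothing more can be done
None
```

The job is handed in at about 34 s of the 72 s allowed: the keeper stood upright in the wooden caddy (last pictured before cranking), and the pointer measures within about 0.5 mm of the red clip's centre; the judge's result was not shown.

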